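# Stir the jade beads at the seal carver's stall

## Robot

A 6-joint arm with a two-finger parallel gripper is mounted at the origin on the work surface. World frame = base frame: x ahead of the robot, y to its left, z up, the work surface at z = 0. Lengths are in m, angles in degrees, forces in N, time in s.
With the tool pointing down it reaches from about 0.325 to 0.775 m from the base axis. Payload 5.5 kg.
Tool frame: the origin (TCP) lies at the centre of the arm's flange, where the gripper is bolted on; the fingertips stand 182 mm ahead of it and the grasp point (between the pads) lies 163 mm ahead of it; z points along the fingers, y is the line along which they close (so a half turn about z gives the same grasp; the last joint's range is limited). The gripper opens to 88 mm and grips with 3 to 60 N. Pads are 20 mm wide; open, the fingers measure 115 mm over their backs; the gripper's body (75 mm by 178 mm) begins 61 mm behind the grasp point.
Start: joints at [-77.046, 5.22, 70.514, -0, 104.267, -3.249], TCP at [0.167, -0.576, 0.405] pointing down, gripper open.
Joint ranges: [-164.24, 164.24], [-49.07, 125.15], [9.68, 141.18], [-86.29, 266.29], [3.28, 154.24], [-151.56, 151.56]. Speed limits (degrees/s): [147.25, 147.25, 172.46, 180, 180, 180].

## Interface

Orientations are given as [roll, pitch, yaw] about the fixed x, y, z axes, in that order (R = Rz(yaw) Ry(pitch) Rx(roll)).
In Python, from station import r gives the robot as it stands. The module is installed in compiled form; this text tells all that it offers. Calls block until the motion is done:
- r.reach(position, orientation): joint-space move of the TCP to a pose.
- r.servo_line(position, rotation=None, speed=0.15): straight line of the TCP; rotation=None keeps the orientation; speed is the mean speed in m/s.
- r.move_joints(angles): joint-space move.
- r.let_go() and r.grab(squeeze=None): open the fingers fully, or close them until they stop; squeeze is the grip in N (None keeps the last).
- r.wait(seconds).
- r.inverse_kinematics(position, orientation): joint angles nearest the present ones, or None.
- r.sense(): the state.
- r.snapshot(name): name is "scene" or "top" or "wrist"; returns a dict with "frame" (480x640x3 uint8, red, green, blue), "fx", "fy", "cx", "cy" (pixels), "R" (3x3) and "t" (3): a world point X has camera coordinates R X + t. Camera axes: x right, y down, z forward; pixel columns grow to the right and rows downward; lengths in m; the calibration is good to about 2 mm. A picture is of the moment at which its call begins. There is no depth.
A pose or a line that the arm cannot do raises r.IKError and nothing moves.
- r.hand_in(): hands the job in; it is judged then, once.
The state is a dict: "clock": time; "joints": joint angles; "joint_vel": joint speeds; "joint_torque": joint torques, N m; "tcp_pos": TCP position; "orientation": TCP orientation; "contact_force": force on the tool from outside, world axes, zero at the start; "torque": the same for the moment, N m; "opening": finger opening in m; "gripper_force": force on a finger pad.
Only numpy, scipy, OpenCV 4.12 (cv2) and the standard library are available. Lean on these libraries where they do the work, as an engineer would, in place of code of your own. Each camera call takes 0.05 s, during which the arm holds its last target. There are 200 camera calls.

## Task

Mix the stone beads in the blue bowl: lift the bamboo stick with the blue top out of its wooden stand, put its lower end down among the beads and stir counter-clockwise (seen from above) for about four full turns, so that the red bead is swept off the spot where it lay. Then stand the stick back in the stand it came from and let go, with the bowl still in its place and the red bead still in it; keep the fingers off the red bead.

Things in the scene. Friction and masses are not known exactly. Their poses are not given: they have to be found in the camera images.
- stick: Bamboo stirring stick, upright in its stand, 170 mm long, 60 g: shaft 14 mm thick for the lower 105 mm, then a 20 mm thick round handle, its top 15 mm blue. Origin at the centre of the flat lower end, z up along the stick. Grip the handle from above, 135 mm above the lower end, any yaw. Not the black brush with white tip (135 mm) or the steel graver with green handle (120 mm) in like stands.
- stick_stand: The stick's stand, fixed: a dark wooden trumpet on a round foot 68 mm wide, 68 mm high in all. Origin at the centre of its underside, z up. Upright hole 20 mm wide, its floor 15 mm above the origin (the stick's lower end rests there); above 50 mm it widens as a funnel to a 46 mm mouth at 68 mm. Two more such stands hold the other tools, 100 mm or more away.
- bowl: Loose blue ceramic bowl, 0.8 kg, 164 mm wide at the rim, 60 mm high. Origin at the centre of its underside, z up, any yaw. Walls 5 mm, sloping outwards; flat inner floor 6 mm above the origin, 95 mm wide. Five round beads (one red, four green), 26 mm wide, lie in a ring by the wall; the middle 40 mm of the floor is clear for the stick. The white bowl with black pieces is not involved.
- bead_red: Red stone bead in the blue bowl: a ball 26 mm wide, 25 g, slick, with a small dark hole through it. Origin at its centre, z along the hole (up at the start). The stick sweeps the beads round ahead of it when its lower end circles the bowl's middle at 30 to 35 mm radius, 3 to 6 mm above the inner floor; stirring counts only below 14 mm above that floor.
Things that resemble listed ones, but are neither listed nor needed, are in the scene too. Leave any purple look-alike of the bowl alone.

How it is judged:
By the outcome, as a careful person would: the job done as asked, in the order asked, and still so for the second after the job is handed in, with the robot touching nothing.
It also fails if it takes over 72 s, if anything falls off the work surface, if the arm or the gripper's body presses on something with over 40 N, if the wrist force passes 120 N, or if a joint passes its speed limit or range.

## Working session

There is one attempt and no reset: what is moved stays moved. The work goes in short steps, each a Python script; the robot and the scene stay as the last script left them, time stands still between calls to the robot, and variables do not carry over. Pictures are saved under pics/ and viewed, at most 10 in all, crops included, and the job is handed in when it is done.

```bash
mkdir -p pics; cat > h.py <<'E'
import numpy as np, cv2, pickle
def save(s,n): cv2.imwrite(f'pics/{n}.png',s['frame'][...,::-1]); pickle.dump(s,open(f'{n}.pkl','wb'))
def load(n): return pickle.load(open(f'{n}.pkl','rb'))
def P(s): return np.array([[s['fx'],0,s['cx']],[0,s['fy'],s['cy']],[0,0,1]])@np.c_[np.array(s['R']),np.array(s['t'])]
def tri(*obs):  # (snap,(u,v))...
    A=[]
    for s,(u,v) in obs:
        p=P(s); A+=[u*p[2]-p[0],v*p[2]-p[1]]
    X=np.linalg.svd(np.array(A))[2][-1]; return X[:3]/X[3]
def proj(s,X): q=P(s)@np.r_[X,1]; return q[:2]/q[2]
def atz(s,uv,z):
    R=np.array(s['R']);t=np.array(s['t']);c=-R.T@t
    d=R.T@[(uv[0]-s['cx'])/s['fx'],(uv[1]-s['cy'])/s['fy'],1]
    return c+d*(z-c[2])/d[2]
E
python3 - <<'E'
from station import r
from h import *
a=r.snapshot("scene");b=r.snapshot("top");save(a,"scene");save(b,"top")
for s in(a,b):print(-np.array(s['R']).T@s['t'],s['fx'])
print(r.sense())
E
```

```text
[ 0.74470205 -0.33105156  0.54159403] 534.506653643869
[ 0.36015612 -0.02341423  0.83296082] 572.3897959302666
{'clock': 0.1, 'joints': array([-7.70436737e+01,  5.25728625e+00,  7.05741544e+01, -1.31016065e-04,
        1.04266627e+02, -3.24762873e+00]), 'joint_vel': array([-0.03690744, -0.12468293, -0.01655509, -0.06100807, -0.06554013,
        0.02949893]), 'joint_torque': array([ 2.96740851e-03, -4.47859240e+01, -4.07569063e+01,  6.99766818e-02,
        2.84103630e-02, -1.15431999e-04]), 'tcp_pos': array([ 0.16745348, -0.57620841,  0.40364358]), 'orientation': array([-1.79902083e+02, -5.42885325e-03,  1.62039183e+01]), 'contact_force': array([ 0.34759347, -0.67208417, -0.30909266]), 'torque': array([-0.00652328,  0.02831392, -0.02573747]), 'gripper_force': 0.0, 'opening': 0.08832489434397384}
```

View pics/scene.png

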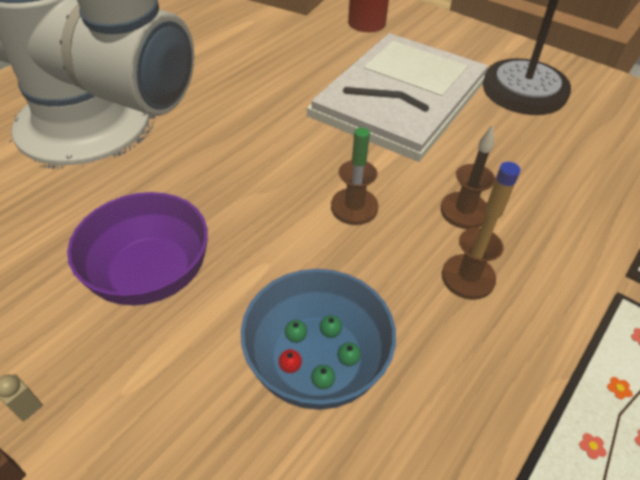

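View pics/top.png

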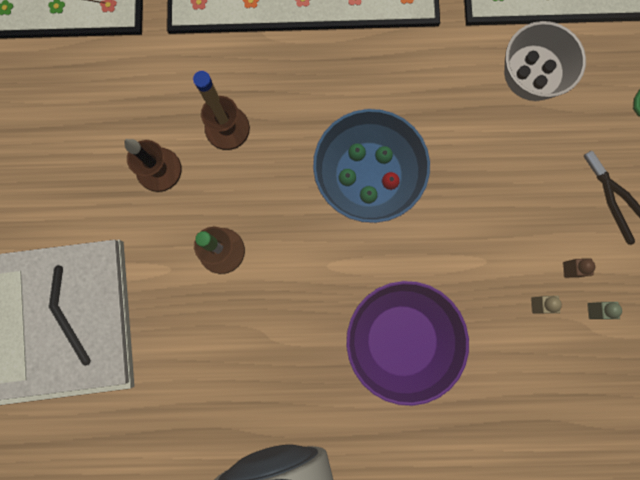

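The scene view shows the stick's blue top at about (509,170), its stand's foot at (469,276) and the blue bowl at (318,335). The top view shows the stick's top at (203,79), its foot at (227,128) and the bowl at (372,166), with the red bead at (391,181). Next I'll enlarge these areas.

```bash
python3 - <<'E'
from h import *
a=load("scene")['frame'][...,::-1];b=load("top")['frame'][...,::-1]
def c(f,x,y,w,h,k): return cv2.resize(f[y:y+h,x:x+w],None,fx=k,fy=k,interpolation=cv2.INTER_CUBIC)
L=np.vstack([c(a,430,150,100,75,4),c(a,430,225,100,75,4)]) # 400x600 
R=np.vstack([c(b,180,60,80,60,5),c(b,180,120,80,60,5)]) # 400x600
cv2.imwrite('pics/c1.png',np.hstack([L,R]))
L=c(a,230,260,180,150,2.2);R=c(b,305,100,135,130,2.9)
h=min(L.shape[0],R.shape[0]);cv2.imwrite('pics/c2.png',np.hstack([L[:h],R[:h]]));print(L.shape,R.shape)
# ellipses from colour
for n in("scene","top"):
    f=load(n)['frame'].astype(int)
    for nm,m in(("bluetop",(f[...,2]>2.2*f[...,0])&(f[...,2]>2.2*f[...,1])&(f[...,2]>90)),("red",(f[...,0]>120)&(f[...,1]<50)&(f[...,2]<50)),("bowl",(f[...,2]>f[...,0]*1.3)&(f[...,1]>f[...,0]*1.1)&(f[...,2]>50))):
        k,l,st,ce=cv2.connectedComponentsWithStats(m.astype(np.uint8))
        for i in np.argsort(-st[1:,4])[:2]+1:
            print(n,nm,st[i],ce[i])
            if nm=="bowl":
                q=cv2.findContours((l==i).astype(np.uint8),0,1)[0]; print(cv2.fitEllipse(cv2.convexHull(max(q,key=len))))
                break
E
```

```text
(330, 396, 3) (377, 392, 3)
scene red [280 351  21  21 300] [289.77 361.52]
scene bowl [  242   270   153   136 13662] [316.369858   334.89013322]
((317.9182434082031, 336.9887390136719), (135.06320190429688, 152.54847717285156), 93.404052734375)
top bluetop [197  85   1   1   1] [197.  85.]
top red [386 173  12  11  85] [391.43529412 177.71764706]
top bowl [ 314  109  116  113 7926] [366.8108756 166.5880646]
((371.20538330078125, 165.26651000976562), (112.3494644165039, 115.73693084716797), 99.81558990478516)
```

View pics/c1.png

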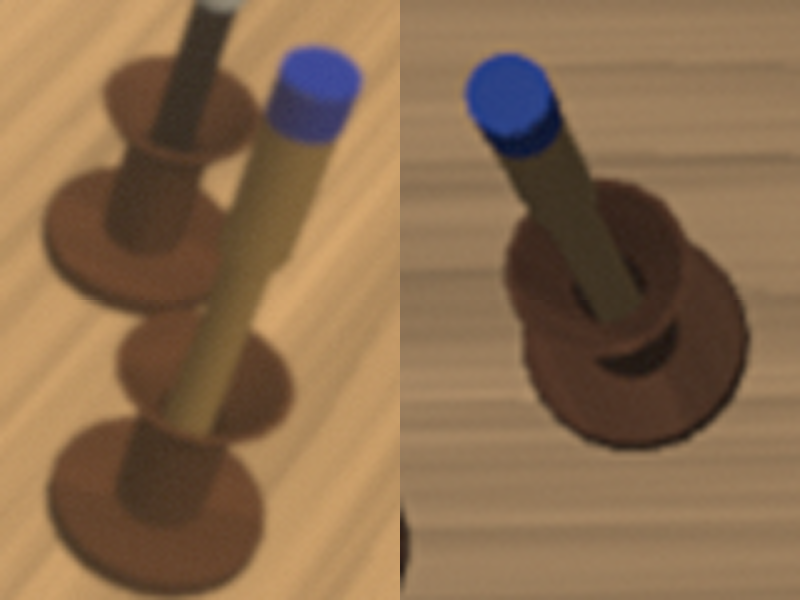

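View pics/c2.png

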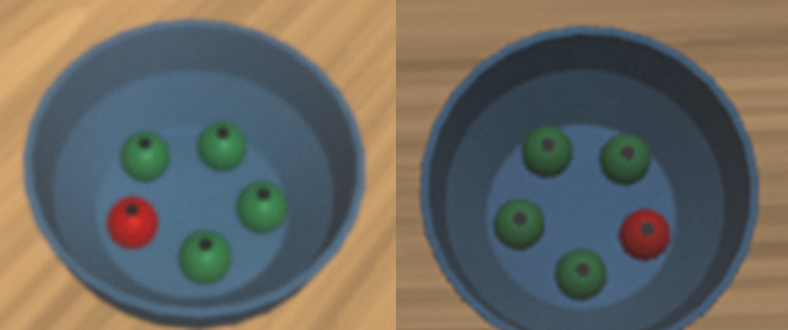

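Crops: in the scene view the stick's cap is centred at (510,168.3), the mouth at (481.5,243.6) and the foot at (469,276). In the top view they're at (201.6,78.9), (219.2,113.2) and (227.2,127.6). The bowl's inner floor is centred at (317.3,360) in the scene view and (369.1,174.5) in the top view.

```bash
python3 - <<'E'
from h import *
a=load("scene");b=load("top")
o={'cap':((509.8,168.2),(201.5,78.8)),'mouth':((481.3,243.5),(219.1,113.1)),'foot':((469,275.8),(227.1,127.5)),'floor':((317.2,359.8),(369,174.4)),'rim':((318,334.5),(371.5,165.4)),'red':((289.8,361.5),(391.2,180.7))}
for k,(p,q) in o.items():
    X=tri((a,p),(b,q)); print(k,X.round(4),(proj(a,X)-p).round(1),(proj(b,X)-q).round(1))
from station import r
for p in((.49,.1),):pass
E
```

```text
cap [0.6448 0.1172 0.1854] [ 0.6 -0.1] [0.3 0.4]
mouth [0.6452 0.1178 0.0685] [ 0.5 -0.1] [0.2 0.3]
foot [0.6454 0.1173 0.0066] [ 0.4 -0.1] [0.2 0.2]
floor [ 5.69e-01 -9.38e-02 -5.00e-04] [ 0.6 -0.1] [0.3 0.3]
rim [ 0.5684 -0.0934  0.0528] [ 0.7 -0.1] [0.4 0.3]
red [ 0.5539 -0.1236  0.0202] [ 0.2 -0. ] [0.1 0.1]
```

The measured points fit: cap at 0.185, mouth at 0.0685, and the stick is vertical. Next I'll grasp and lift it.

```bash
python3 - <<'E'
from h import *
from station import r
b=load("top");C=np.array([.5685,-.0935])
for n,uv in dict(g1=(357.1,152.1),g2=(384,154.8),g3=(347.4,176.9),g4=(368.4,194.5),red=(390.5,180.7)).items():
    d=atz(b,uv,.019)[:2]-C; print(n,d.round(4),np.hypot(*d).round(4),np.degrees(np.arctan2(d[1],d[0])).round())
S=[.645,.1175]; O=[180,0,16]
for p in([*S,.313],[*S,.45],[*C,.308],[*C,.45]): print(np.round(r.inverse_kinematics(p,O),1))
r.reach([*S,.45],O); r.servo_line([*S,.313],speed=.1)
s=r.sense();print(s['tcp_pos'],s['clock'],s['contact_force'])
r.grab(35);s=r.sense();print(s['opening'],s['gripper_force'],s['contact_force'],s['clock'])
if .015<s['opening']<.025:
    r.servo_line([*S,.43],speed=.1)
    s=r.sense();print(s['tcp_pos'],s['opening'],s['contact_force'],s['clock'])
save(r.snapshot("scene"),"lift");save(r.snapshot("top"),"liftt")
E
```

```text
g1 [0.0301 0.018 ] 0.035 31.0
g2 [ 0.0249 -0.0213] 0.0328 -40.0
g3 [-0.0068  0.0334] 0.0341 102.0
g4 [-0.0338  0.0038] 0.034 174.0
red [-0.0142 -0.0291] 0.0324 -116.0
[ 7.4 13.9 70.2 -0.  95.9 81.4]
[  7.4  15.1  54.9  -0.  110.   81.4]
[-12.7   1.7  84.   -0.   94.3  61.3]
[-12.7   2.3  68.9  -0.  108.8  61.3]
[0.64512085 0.11752439 0.31402478] 4.575 [ 0.40644689 -0.04097775 -0.35184914]
0.01925664089781317 34.999664425849915 [ 0.11862114 -0.00789948 -0.18931119] 5.625
[0.64507065 0.11752643 0.42886853] 0.019822372521094204 [ 0.40164702  0.48274418 -0.73646705] 6.9417
```

View pics/lift.png

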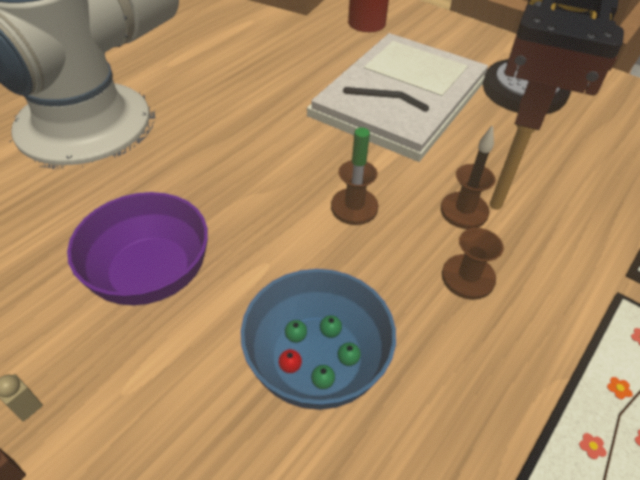

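The stick is out of the stand and clear, with its lower end at (496,208). I'll check that position, then stir, starting in the gap between the red bead and its clockwise neighbour.

```bash
python3 - <<'E'
from h import *
from station import r
print(proj(load("lift"),[.645,.1175,.131]))
C=np.array([.5685,-.0935]); O=[180,0,16]
r.reach([*C,.43],O); r.servo_line([*C,.309],speed=.1)
s=r.sense();print(s['tcp_pos'],s['contact_force'],s['clock'])
th=208; fm=0
def go(rad,th,sp=.08):
    global fm
    t=np.radians(th); r.servo_line([C[0]+rad*np.cos(t),C[1]+rad*np.sin(t),.309],speed=sp)
    f=np.linalg.norm(r.sense()['contact_force'][:2]); fm=max(fm,f); return f
go(.02,th)
k=0
while k<66:
    k+=1; th+=22.5; f=go(min(.033,.02+.005*k),th)
    if k in(2,16,32,48): s=r.sense();print(k,s['clock'],fm,s['tcp_pos'][2],s['opening'])
    if f>25: print('force',f,k);break
    if s['clock']>45: break
print(k,fm,r.sense()['clock'])
save(r.snapshot("scene"),"stir")
E
```

```text
[496.02771427 205.98695423]
[ 0.568657   -0.09354218  0.31000742] [ 0.61916104 -0.84443811 -0.52913768] 9.3
2 10.275 5.489653902965742 0.3092400778200409 0.019530453236260202
16 14.5917 5.489653902965742 0.3090864079272445 0.019866459336845436
32 19.525 5.594323768925139 0.3088842485029423 0.019328827852997027
48 24.4583 5.594323768925139 0.308861460602872 0.01943373415083797
66 5.594323768925139 30.0083
```

View pics/stir.png

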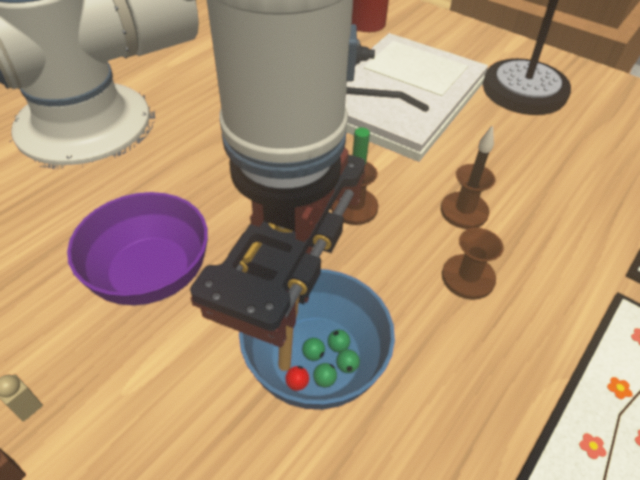

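The red bead is at (297,378) with the stick right behind it, after 4.1 turns, and the bowl hasn't visibly moved. The bead has come back round near its start, so I'll sweep it about 65° further, then withdraw and check the stick above the stand.

```bash
python3 - <<'E'
from h import *
from station import r
C=np.array([.5685,-.0935]); O=[180,0,16]; S=[.645,.1175]
for th in (275.5,298,320.5):
    t=np.radians(th); r.servo_line([C[0]+.033*np.cos(t),C[1]+.033*np.sin(t),.309],speed=.08)
t=np.radians(300);r.servo_line([C[0]+.012*np.cos(t),C[1]+.012*np.sin(t),.309],speed=.08)
r.servo_line([C[0]+.012*np.cos(t),C[1]+.012*np.sin(t),.43],speed=.12)
r.reach([*S,.43],O); r.wait(.3)
a=r.snapshot("scene");b=r.snapshot("top");save(a,"pre");save(b,"pret")
s=r.sense();print(s['tcp_pos'],s['orientation'],s['opening'],s['clock'])
A=a['frame'];B=b['frame'];L=load("lift")['frame'];T=load("liftt")['frame']
def c(f,x,y,w,h,k): return cv2.resize(f[y:y+h,x:x+w],None,fx=k,fy=k,interpolation=cv2.INTER_CUBIC)
up=np.hstack([c(L,440,100,130,100,3),c(A,440,100,130,100,3)])
lo=np.hstack([c(A,230,260,195,150,2),c(B,305,100,130,100,3)])
cv2.imwrite('pics/c3.png',np.vstack([up,lo])[...,::-1])
m=[cv2.absdiff(A,L)[100:215,440:570].mean(),cv2.absdiff(A,L)[215:300,440:570].mean()];print(m)
E
```

```text
[0.64496462 0.11668146 0.43021821] [ 1.79996016e+02 -1.44877684e-02  1.59343004e+01] 0.019342405283286686 33.8917
[np.float64(5.961382385730212), np.float64(1.290708898944193)]
```

View pics/c3.png

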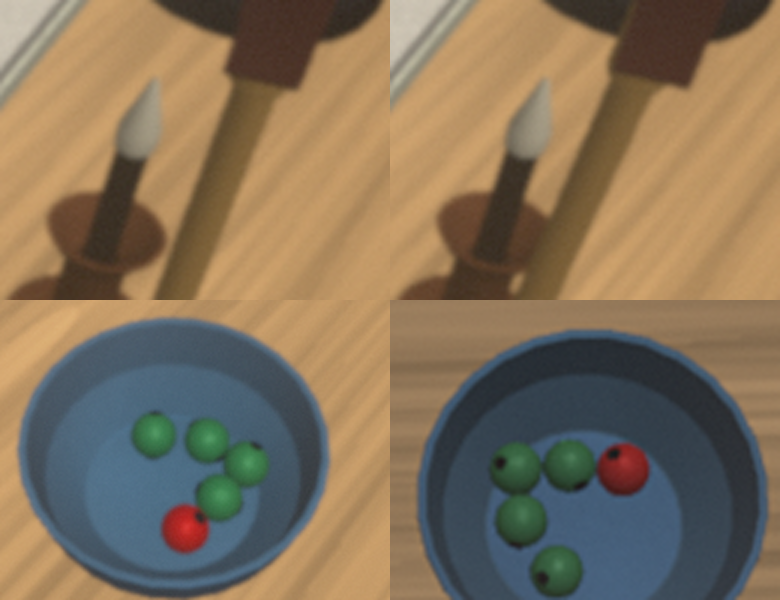

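The red bead has been swept to a new spot, at lower centre of the bowl in the scene view, and the bowl is in place. The stick has tilted a little in the grip: its lower part has shifted left compared with the lift picture. I'll measure where its lower end is now.

```bash
python3 - <<'E'
from h import *
def c(n,x,y,w,h,k): return cv2.resize(load(n)['frame'][y:y+h,x:x+w],None,fx=k,fy=k,interpolation=cv2.INTER_CUBIC)
print(proj(load("pret"),[.645,.1175,.131]),proj(load("pret"),[.645,.1175,.2]))
up=np.hstack([c("lift",460,120,80,60,5),c("pre",460,120,80,60,5)])
md=np.hstack([c("lift",460,170,80,50,5),c("pre",460,170,80,50,5)])
cv2.imwrite('pics/c4.png',np.vstack([up,md])[...,::-1])
up=np.hstack([c("liftt",160,50,100,100,4),c("pret",160,50,100,100,4)])
cv2.imwrite('pics/c5.png',up[...,::-1])
E
```

```text
[210.62066554  96.38840082] [198.8571812   73.84251806]
```

View pics/c4.png

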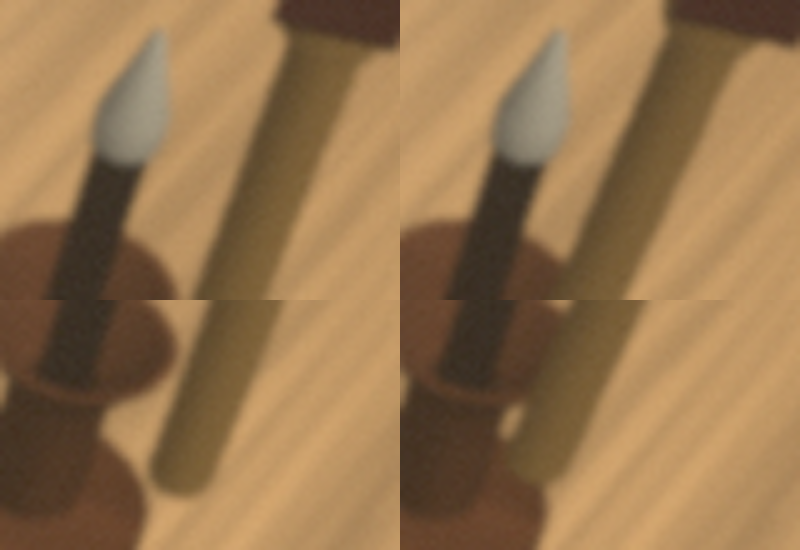

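View pics/c5.png

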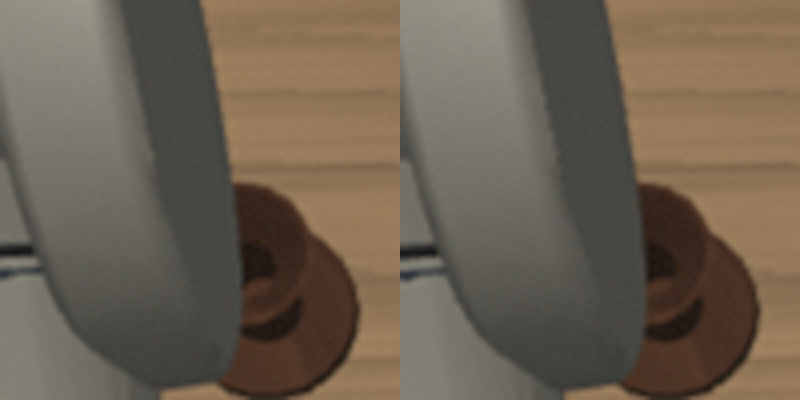

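The top view is blocked by the arm. In the scene view the lower end has moved about (-9,-2) px: its centre is now near (487,204), against (496,206) before. I'll solve for the offset at constant height.

```bash
python3 - <<'E'
from h import *
from station import r
a=load("pre"); b0=np.array([.645,.1175,.131]); p0=proj(a,b0)
s=r.sense();print(s['tcp_pos'])
for d in((-9,-2),(-8,-1.5),(-9,-1)):
    for z in(.131,.132): 
        X=atz(a,p0+d,z); print(d,z,((X-b0)*1000).round(1), 'along d,y:',np.round(1000*np.array([(X-b0)[:2]@[.961,.276],(X-b0)[:2]@[.276,-.961]]),1))
q=atz(a,p0+np.array([-9,-2]),.131)
save(r.snapshot("wrist"),"wr")
w=load("wr");print(-np.array(w['R']).T@w['t'],proj(w,b0),proj(w,q),proj(w,[.645,.1175,.2]))
f=w['frame'];u,v=map(int,proj(w,b0));print(u,v)
cv2.imwrite('pics/wr.png',f[...,::-1])
E
```

```text
[0.64496462 0.11668146 0.43021821]
(-9, -2) 0.131 [-9.  -3.5  0. ] along d,y: [-9.6  0.9]
(-9, -2) 0.132 [-8.8 -4.6  1. ] along d,y: [-9.7  2. ]
(-8, -1.5) 0.131 [-7.8 -3.5  0. ] along d,y: [-8.5  1.2]
(-8, -1.5) 0.132 [-7.6 -4.6  1. ] along d,y: [-8.5  2.4]
(-9, -1) 0.131 [-8.3 -4.9  0. ] along d,y: [-9.3  2.5]
(-9, -1) 0.132 [-8. -6.  1.] along d,y: [-9.4  3.6]
[0.72608484 0.13941912 0.41014384] [318.91334    232.01123581] [320.0569304  243.20203443] [318.50212498 263.42220682]
318 232
```

View pics/wr.png

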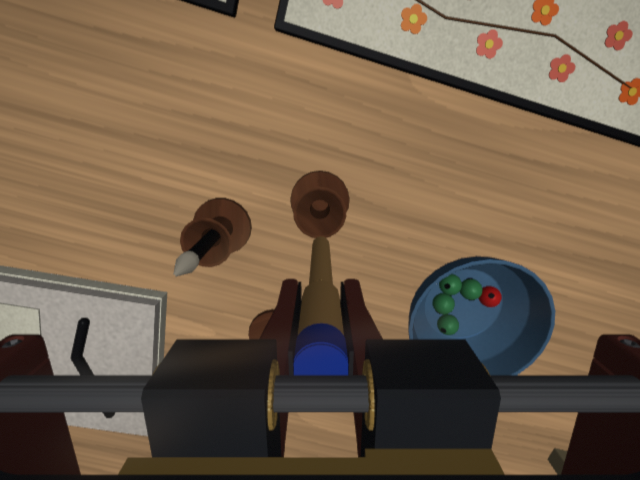

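The wrist view shows the lower end at about (320,240), which matches a pure pivot about the closing axis (predicted (320,243)). So the stick is tilted about 4° in the pads. I'll tilt the tool to cancel that, picking the angle whose picture best matches the lift picture.

```bash
cat >> h.py <<'E'
from scipy.spatial.transform import Rotation as Ro
S=np.array([.645,.1175])
def tcp(g,p): # grasp point, pitch
    O=[180,p,16]; return list(np.array(g)-.163*Ro.from_euler('xyz',O,degrees=True).apply([0,0,1])),O
E
python3 - <<'E'
from h import *
from station import r
L=cv2.GaussianBlur(load("lift")['frame'],(0,0),1).astype(int)
T=load("lift")['frame'][180:214,478:514]
for p in(-3,-4,-5):
    P_,O=tcp([*S,.266],p); r.servo_line(P_,O,speed=.06) if p>-3.5 else r.reach(P_,O)
    r.wait(.3); a=r.snapshot("scene"); F=cv2.GaussianBlur(a['frame'],(0,0),1).astype(int)
    m=cv2.matchTemplate(a['frame'][160:234,458:534],T,cv2.TM_CCOEFF_NORMED); _,v,_,l=cv2.minMaxLoc(m)
    # stick centre columns via diff from the stick-free image
    E=load("scene")['frame'].astype(int)
    def cen(f,row):
        d=np.abs(f.astype(int)-E)[row,475:530].sum(1)>40; x=np.flatnonzero(d); return (x.mean()+475).round(1) if len(x) else None
    print(p,np.abs(F-L)[120:214,470:535].mean().round(2),v,l,'ref 20,20',[(cen(a['frame'],y),cen(load('lift')['frame'],y)) for y in(195,200,204)],r.sense()['tcp_pos'].round(4),r.sense()['clock'])
E
```

```text
-3 4.68 0.9397544264793396 (19, 19) ref 20,20 [(np.float64(506.5), np.float64(499.5)), (np.float64(504.5), np.float64(497.5)), (np.float64(503.0), np.float64(496.0))] [0.637  0.1152 0.4286] 34.5833
-4 2.04 0.9955466985702515 (20, 20) ref 20,20 [(np.float64(500.7), np.float64(499.5)), (np.float64(497.5), np.float64(497.5)), (np.float64(496.0), np.float64(496.0))] [0.6341 0.1144 0.4285] 35.1833
-5 2.3 0.9645288586616516 (21, 21) ref 20,20 [(np.float64(497.3), np.float64(499.5)), (np.float64(495.1), np.float64(497.5)), (np.float64(492.8), np.float64(496.0))] [0.6314 0.1136 0.4283] 35.7833
```

At -4° the picture matches the lift picture (0.996 correlation, zero shift). Now I'll insert it, watching the force.

```bash
python3 - <<'E'
from h import *
from station import r
p=-4
P_,O=tcp([*S,.266],p); r.reach(P_,O)
for z in(.215,.195,.18,.17,.16,.155,.1515,.150):
    r.servo_line(tcp([*S,z],p)[0],speed=.06); s=r.sense(); f=s['contact_force']
    print(z,s['tcp_pos'].round(4),f.round(1),s['opening'].round(4),s['clock'])
    if np.linalg.norm(f)>12: break
save(r.snapshot("scene"),"ins")
a=load("ins")['frame'].astype(int);b=load("scene")['frame'].astype(int)
print(np.abs(a-b)[190:300,440:530].mean())
E
```

```text
Traceback (most recent call last):
AttributeError: 'float' object has no attribute 'round'
```

```bash
python3 - <<'E'
from h import *
from station import r
p=-4
for z in(.195,.18,.17,.16,.155,.1515,.150):
    r.servo_line(tcp([*S,z],p)[0],speed=.06); s=r.sense(); f=np.array(s['contact_force'])
    print(z,np.round(s['tcp_pos'],4),f.round(1),round(s['opening'],4),s['clock'])
    if np.linalg.norm(f)>12: break
save(r.snapshot("scene"),"ins")
a=load("ins")['frame'].astype(int);b=load("scene")['frame'].astype(int)
print(np.abs(a-b)[190:300,440:530].mean())
E
```

```text
0.195 [0.634  0.1144 0.3568] [-0.1 -0.4 -0.1] 0.0201 37.5167
0.18 [0.634  0.1144 0.3418] [-0.3  0.8 -0.8] 0.0196 37.9167
0.17 [0.634  0.1143 0.3317] [-0.3  0.4 -1.1] 0.0198 38.2333
0.16 [0.634  0.1143 0.3217] [ 0.4 -0.5 -0.8] 0.0196 38.55
0.155 [0.634  0.1143 0.3171] [-0.1 -0.3 -0.4] 0.0195 38.8
0.1515 [0.634  0.1144 0.3138] [ 0.1 -1.1  0.3] 0.0193 39.05
0.15 [0.6341 0.1143 0.3127] [ 0.3  0.7 -0.4] 0.0196 39.3
8.014612794612795
```

It slid in with no contact force. Now I'll release, retreat and check.

```bash
python3 - <<'E'
from h import *
from station import r
r.let_go(); r.wait(.3)
r.servo_line(tcp([*S,.30],-4)[0],speed=.1)
r.move_joints([-77.046,5.22,70.514,0,104.267,-3.249]); r.wait(.5)
s=r.sense();print(s['opening'],s['clock'])
a=r.snapshot("scene");b=r.snapshot("top");save(a,"f1");save(b,"f2")
for n,m,(y0,y1,x0,x1) in(("f1","scene",(155,300,440,530)),("f2","top",(65,150,185,255))):
    print('stick diff',np.abs(load(n)['frame'].astype(int)-load(m)['frame'])[y0:y1,x0:x1].mean())
for n in("f1","f2"):
    f=load(n)['frame'].astype(int)
    m=(f[...,2]>f[...,0]*1.3)&(f[...,1]>f[...,0]*1.1)&(f[...,2]>50)
    k,l,st,ce=cv2.connectedComponentsWithStats(m.astype(np.uint8));i=np.argmax(st[1:,4])+1
    q=cv2.findContours((l==i).astype(np.uint8),0,1)[0];print('bowl',st[i],cv2.fitEllipse(cv2.convexHull(max(q,key=len)))[0])
rd=[]
for s,lim in((a,(340,420)),(b,(120,210))):
    f=s['frame'].astype(int);m=(f[...,0]>90)&(f[...,1]<60)&(f[...,2]<60)&(f[...,0]>2.2*f[...,1]);m[:lim[0]]=0;m[lim[1]:]=0;m[:,:240]=0;m[:,440:]=0
    k,l,st,ce=cv2.connectedComponentsWithStats(m.astype(np.uint8));rd.append(ce[np.argmax(st[1:,4])+1])
print(rd,tri((a,rd[0]),(b,rd[1])))
E
```

```text
0.0876841396347641 45.9
stick diff 1.5110089399744573
stick diff 1.3726610644257704
bowl [  240   270   154   136 13713] (316.4657897949219, 337.12139892578125)
bowl [ 315  110  115  113 7884] (372.0345458984375, 166.0396270751953)
[array([321.82479784, 374.22371968]), array([383.04790419, 155.44311377])] [ 0.59100845 -0.11361172  0.02207462]
```

```bash
python3 -c "
from station import r
print(r.hand_in())"
```

```text
the job is handed in; nothing more can be done
None
```

The job is handed in: I stirred about 4.3 turns counter-clockwise and stood the stick back upright in its own stand; the red bead lies about 38 mm from where it started, still in the bowl, which moved only about 1–2 mm.

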